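# Slide the puzzle tiles and lock the tray for the shelf

### The job

Get this sliding-tile puzzle ready for the shop shelf: using the empty space, slide its tiles along the tray, without lifting any of them out, until the yellow tile with the hole lies home in the corner under the steel bridge. Then lock it there: take the green-handled pin from its wooden block and push it down through the bridge and the yellow tile until its collar sits flat on the bridge, and let go. Do not disturb the paint tin, the bowl or the globe.

Things in the scene. Friction and masses are not known exactly. Their poses are not given: they have to be found in the camera images.
- tray: Fixed square wooden tray, 215 mm outside, 187 mm inside, yaw varies. Origin: centre of its underside; x, y parallel to its walls, z up. Floor top at z 14 mm, rim at 28. 2 x 2 places, centred at x, y = +-46.75 mm in tray axes, hold three tiles with 5 mm of play; the empty place starts at (-,-), diagonally opposite the bridge.
- home_corner (a point): Centre, on the tray floor, of the (+x, +y) place of the tray: where the yellow tile's centre belongs. The steel bridge, 45 mm square, underside 33 mm and top 41 mm above the table, covers only the outer part of this place (tray x and y from 62.5 to 107.5 mm), clear of the knobs; tiles slide under it.
- bridge_hole (a point): Centre of the round 17 mm hole in the bridge, on its top face, 41 mm above the table, at (75.75, 75.75) mm in tray axes. The tray floor has a 17 mm hole right below: bridge and floor form a fork, the yellow tile is the lug between them.
- yellow_tile_mid (a point): Loose yellow tile, orange rays, 91 x 91 x 16 mm, 200 g, with an upright wooden knob at its centre (24 mm diameter, 44 mm tall). The point: on the knob's axis, 30 mm above the tile's underside, 30 mm below the knob's top. A 20 mm square through hole lies 29, 29 mm from the centre towards tray +x, +y (tiles keep the tray's yaw). Starts in a place beside the home one.
- red_tile_mid (a point): Loose red tile with white dots, same size, knob and point as the yellow one, no hole.
- blue_tile_mid (a point): Loose blue tile with white stripes, same size, knob and point as the yellow one, no hole.
- lock_pin_mid (a point): Loose pin, 112 mm long, 90 g, upright in its block: steel shank 14 mm diameter, 36 mm long, tapered foot; collar 28 mm diameter, 6 mm thick; green round handle 20 mm diameter, 70 mm tall. The point: on the axis half-way up, 20 mm above the collar's underside, 56 mm below the handle's top; z up along the pin. Seated in the bridge, the point is 20 mm above the bridge's top.
- pin_block: Fixed dark wooden block, 70 x 70 x 45 mm, with a 17 mm hole 38 mm deep in which the pin stands, collar on the block's top. Origin: centre of its underside. It may stand to either side of the tray.
- paint_tin: Loose paint tin, 76 mm diameter, 110 mm tall, on the other side of the tray from the pin block; leave alone. Origin: centre of its underside.
- bowl: Loose blue ceramic bowl, 130 mm across, 55 mm tall, beyond and beside the tray; leave alone. Origin: centre of its underside.
- globe: Loose toy globe on a wooden foot, 120 mm across, 168 mm tall, beyond and beside the tray; leave alone. Origin: centre of its underside.
Not all that is in view belongs to the job. Of the things shaped like the part that bears yellow_tile_mid, the yellow one is meant.

How it is judged:
By the outcome, as a careful person would: the job done as asked, in the order asked, and still so for the second after the job is handed in, with the robot touching nothing.
It also fails if it takes over 70 s, if anything falls off the work surface, if the arm or the gripper's body presses on something with over 40 N, if the wrist force passes 120 N, or if a joint passes its speed limit or range.

### The arm

A 7-joint arm with a two-finger parallel gripper is mounted at the origin on the work surface. World frame = base frame: x ahead of the robot, y to its left, z up, the work surface at z = 0. Lengths are in m, angles in rad, forces in N, time in s.
With the tool pointing down it reaches from about 0.35 to 0.775 m from the base axis. Payload 3.1 kg.
Tool frame: the origin (TCP) lies midway between the tips of the shut fingers; the grasp point (between the pads) lies 19 mm behind it; z points along the fingers, y is the line along which they close (so a half turn about z gives the same grasp; the last joint's range is limited). The gripper opens to 85 mm and grips with 20 to 120 N. Pads are 22 mm wide; open, the fingers measure 114 mm over their backs; the gripper's body (76 mm by 85 mm) begins 54 mm behind the grasp point. The pads swing forward as they close: fully open they stand 13 mm farther back than shut.
Start: joints at [1.07, 0.311, 0.014, 1.512, -0.004, 1.319, -0.027], TCP at [0.244, -0.493, 0.231] pointing down, gripper open.
Joint ranges: [-2.7, 2.7], [-0.3, 1.91], [-1.27, 1.3], [0.12, 2.57], [-1.44, 4.58], [0.2, 2.03], [-3.05, 3.05]. Speed limits (rad/s): [2.79, 2.79, 3.14, 3.14, 3.14, 3.14, 3.14].

### API

Orientations are given as a rotation vector (axis times angle).
In Python, from rig import status, eyes, job gives the robot as it stands. The module is installed in compiled form; this text tells all that it offers.
- The arm moves only by the tool servo_tool, never from a script. Its argument "motion" is a list of rows, each an object with "offset": the shift along the tool's x, y, z in mm, a list of three; "yaw": the turn about the tool's z in degrees. A call has exactly 5 rows; each row shifts and turns the commanded pose from where the row before left it, along the tool's axes as they then stand; what a row does not reach is not made up. A row lasts 1/12 s, in which the tool goes at most 41.7 mm and 7.16 degrees, less where a joint would pass 70% of its speed; a pose out of reach is approached as far as the arm can. A call with a gripper value outside its range is refused whole. "jaw" is the closure, from 0 (fully open) to 1 (shut), set as the call begins (left out, the last holds). The fingers move at their own pace and stop on an object; "newtons" is the grip in N (left out, the last holds). Time passes only in rows, so rows that do not move let the fingers close, or fill a call up. It gives the time, the measured TCP pose, the force, the opening and the grip force at its end, in the units of the state.
- status.read_state(): the state, without advancing time (a new reading comes with each control period).
- eyes.grab_frame(name): name is "side" or "top"; returns the picture (420x560x3 uint8, blue, green, red); there is no depth.
- eyes.camera_params(name): a dict with "fx", "fy", "cx", "cy" (pixels), "R" (3x3) and "t" (3): a world point X has camera coordinates R X + t. Camera axes: x right, y down, z forward; pixel columns grow to the right and rows downward; lengths in m; the calibration is good to about 2 mm. A picture is of the moment at which its call begins. camera_params takes no time and is no camera call.
- job.hand_in(): hands the job in; it is judged then, once.
Trained networks look in the newest picture that a camera, given by its name, has taken for a name from the list of things; names that differ only in an ending like _2 or _b are one class to them, and where a whole thing is asked for, a point or a joint stands for the part that bears it (a point fixed in the world has none). Each returns a list of dicts, best first, with "p" (0 to 1); they miss things now and then, are a little off and sometimes report something else, mostly with a low value. They report only what shows in the picture. A call takes as long as a camera call. They do not tell look-alikes from the thing itself.
- eyes.look_for(camera, label): "centre" ([x, y, z] in m, in world coordinates, good to about 4 mm: the middle of the surface that is visible of it).
- eyes.tip_of(camera, label): "centre" ([x, y, z] in m, in world coordinates, good to about 4 mm: a listed point, or the origin of a listed thing).
The state is a dict: "time_s": time; "joint_pos": joint angles; "dq": joint speeds; "tau": joint torques, N m; "eef_pos": TCP position; "ee_rot": TCP orientation; "contact_force": force on the tool from outside, world axes, zero at the start; "ft_torque": the same for the moment, N m; "opening": opening from 0.0 (shut) to 1.0 (fully open); "grip_force": force on a finger pad.
Only numpy, scipy, OpenCV 4.12 (cv2) and the standard library are available. Lean on these libraries where they do the work, as an engineer would, in place of code of your own. Each camera call takes 0.05 s, during which the arm holds its last target. There are 200 camera calls.

## Working session

There is one attempt and no reset: what is moved stays moved. The work goes in short steps, Python scripts to look and compute and a tool call to move; the robot and the scene stay as the last step left them, time stands still between calls to the robot, and variables do not carry over. Pictures are saved under pics/ and viewed, at most 10 in all, crops included, and the job is handed in when it is done.

Besides the shell and the picture viewer there is one more tool, called after "Emit:" as a command line: name --argument value ..., lists and objects as JSON in quotes. servo_tool: Moves the arm, as the interface text tells. Its arguments: {"type":"object","properties":{"motion":{"type":"array"},"jaw":{"type":"number"},"newtons":{"type":"number"}},"required":["motion"]}

```bash
mkdir -p pics; python3 - <<'E'
from rig import status, eyes
import cv2, numpy as np
s=status.read_state(); print(s['time_s'],s['eef_pos'],s['ee_rot'],s['opening'])
a=eyes.grab_frame('top'); b=eyes.grab_frame('side')
cv2.imwrite('pics/top0.png',a); cv2.imwrite('pics/side0.png',b)
for n in ['tray','home_corner','bridge_hole','yellow_tile_mid','red_tile_mid','blue_tile_mid','lock_pin_mid','pin_block','paint_tin','bowl','globe']:
    for r in eyes.tip_of('top',n)[:3]: print(n,np.round(r['centre'],4),round(r['p'],2))
for c in('top','side'):
    p=eyes.camera_params(c); print(c,p['fx'],-np.array(p['R']).T@p['t'],np.round(p['R'],2).tolist())
print(status.read_state()['time_s'])
E
```

```text
0.0 [ 0.24325626 -0.49246894  0.23019144] [-3.05704745e+00 -7.13977925e-01  1.01077921e-03] 0.9980708525225414
tray [ 0.5558 -0.0035  0.0018] 0.64
tray [0.4666 0.3103 0.0658] 0.58
home_corner [0.5913 0.0471 0.0142] 0.82
home_corner [0.4669 0.3117 0.0624] 0.64
bridge_hole [0.6157 0.0831 0.0406] 0.6
yellow_tile_mid [ 0.371  -0.3085  0.0268] 0.98
yellow_tile_mid [0.524  0.4417 0.0258] 0.94
yellow_tile_mid [0.2698 0.3328 0.0291] 0.76
red_tile_mid [0.5906 0.0493 0.0411] 0.89
blue_tile_mid [ 0.6086 -0.0443  0.045 ] 0.84
lock_pin_mid [0.4692 0.3126 0.0635] 0.59
pin_block [0.4667 0.3083 0.0011] 0.9
pin_block [0.5018 0.0347 0.0442] 0.47
paint_tin [ 0.5184 -0.2948  0.    ] 0.62
paint_tin [0.4673 0.3121 0.0622] 0.52
bowl [ 0.672  -0.2863 -0.0009] 0.98
globe [0.6638 0.2978 0.0028] 0.71
top 480.6702524170154 [ 0.26400461 -0.01816876  1.25660134] [[0.0, -1.0, -0.02], [-0.98, 0.0, -0.19], [0.19, 0.02, -0.98]]
side 491.6014783052051 [0.03454081 1.02170227 0.82620329] [[-0.92, -0.4, 0.0], [-0.22, 0.51, -0.83], [0.33, -0.76, -0.56]]
0.65
```

View pics/top0.png

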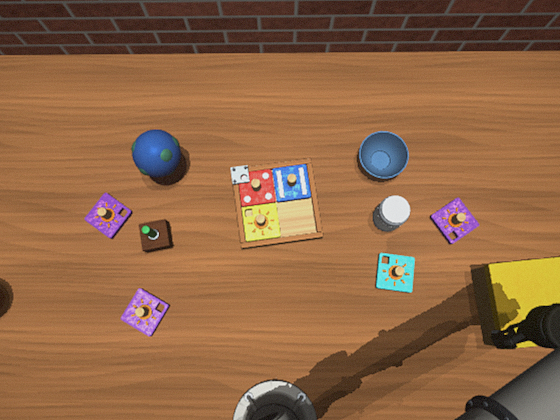

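View pics/side0.png

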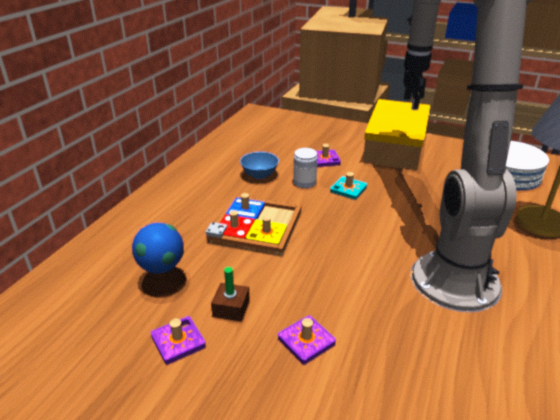

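Top view: the tray is at about (278,203). Red is under the bridge at (256,185), blue at (292,181), yellow at (261,220), and the empty place at (297,217). The green pin is at (150,233), the tin at (393,211), the bowl at (384,155) and the globe at (157,153).
Could be taken for the yellow tile: purple tiles at (107,215), (145,312) and (455,220), and a cyan one at (396,272). I choose the yellow one in the tray at (261,220).
Plan: blue moves −x, red moves −y, yellow moves +x, then the pin. Next is a close crop.

```bash
cat > h.py <<'E'
import numpy as np, cv2
from rig import status, eyes
def ray(c,uv,z):
    p=eyes.camera_params(c); R=np.array(p['R']); o=-R.T@p['t']
    d=R.T@np.array([(uv[0]-p['cx'])/p['fx'],(uv[1]-p['cy'])/p['fy'],1]); return (o+d*(z-o[2])/d[2])[:2]
def proj(c,X):
    p=eyes.camera_params(c); q=np.array(p['R'])@X+p['t']; return np.array([p['fx']*q[0]/q[2]+p['cx'],p['fy']*q[1]/q[2]+p['cy']])
E
python3 - <<'E'
from h import *
a=cv2.imread('pics/top0.png'); b=cv2.imread('pics/side0.png')
A=cv2.resize(a[150:260,220:335],None,fx=5,fy=5,interpolation=cv2.INTER_CUBIC)
P=cv2.resize(a[205:265,130:180],None,fx=4,fy=4,interpolation=cv2.INTER_CUBIC)
C=np.zeros((550,780,3),np.uint8); C[:,:575]=A; C[:240,578:778]=P
S=cv2.resize(b[255:325,205:255],None,fx=4,fy=4,interpolation=cv2.INTER_CUBIC); C[260:540,578:778]=S
cv2.imwrite('pics/crop0.png',C)
E
```

```text
(no output)
```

View pics/crop0.png

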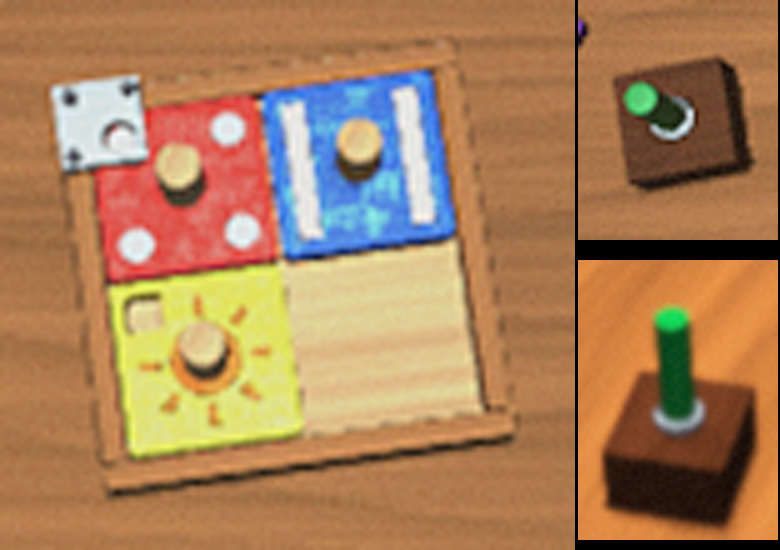

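The crop confirms the yellow tile with the orange rays and the square hole at (248,213) full-frame. The knob tops are red (255.8,182.4), blue (291.8,179) and yellow (261.2,218.6). The bridge hole is at (244.4,176.8). The pin's green top is at (146,230). I'll fit the tray pose from these.

```bash
python3 - <<'E'
from h import *
from scipy.optimize import least_squares
f=[((52,86),.041,107.5,107.5),((139,76),.041,107.5,62.5),((148,158),.041,62.5,62.5),((60,172),.041,62.5,107.5),((122,134),.041,75.75,75.75),
((514,420),.028,-107.5,-107.5),((107,478),.028,-107.5,107.5),((455,43),.028,107.5,-107.5)]
P=np.array([ray('top',((u[0]+.5)/5-.5+220,(u[1]+.5)/5-.5+150),z) for u,z,_,_ in f]); L=np.array([[x,y] for *_,x,y in f])/1e3
Rz=lambda t:np.array([[np.cos(t),-np.sin(t)],[np.sin(t),np.cos(t)]])
r=least_squares(lambda q:(L@Rz(q[2]).T+q[:2]-P).ravel(),[.55,0,.1],loss='soft_l1',f_scale=.002)
print(r.x,np.round((r.fun*1e3).reshape(-1,2),1).tolist())
for n,u in dict(red=(179,162),blue=(359,145),yel=(206,343)).items():
    p=ray('top',((u[0]+.5)/5-.5+220,(u[1]+.5)/5-.5+150),.074); print(n,p,Rz(r.x[2]).T@(p-r.x[:2]))
for n,x,y in(('++',1,1),('+-',1,-1),('-+',-1,1),('--',-1,-1)): print(n,r.x[:2]+Rz(r.x[2])@[x*.04675,y*.04675])
print('hole',r.x[:2]+Rz(r.x[2])@[.07575]*2 if 0 else r.x[:2]+Rz(r.x[2])@np.array([.07575,.07575]))
print('pin top',ray('top',((641-578+.5)/4-.5+130,(100+.5)/4-.5+205),.121),'collar',ray('top',((672-578+.5)/4-.5+130,(117+.5)/4-.5+205),.051))
# side view checks
print('side pin top',ray('side',((673-578+.5)/4-.5+205,(320-260+.5)/4-.5+255),.121))
p0=np.r_[ray('top',((641-578+.5)/4-.5+130,(100+.5)/4-.5+205),.121],.121]
print('TCP rot mat'); R,_=cv2.Rodrigues(np.array(status.read_state()['ee_rot'])); print(R.round(3).tolist())
for n in ['red_tile_mid','blue_tile_mid','yellow_tile_mid','bridge_hole','lock_pin_mid','pin_block','tray']:
    for d in eyes.tip_of('side',n)[:5]: print(n,np.round(d['centre'],4),round(d['p'],2))
print(status.read_state()['time_s'])
E
```

```text
File "<stdin>", line 16
    p0=np.r_[ray('top',((641-578+.5)/4-.5+130,(100+.5)/4-.5+205),.121],.121]
                                                                     ^
SyntaxError: closing parenthesis ']' does not match opening parenthesis '('
```

```bash
python3 - <<'E'
from h import *
from scipy.optimize import least_squares
f=[((52,86),.041,107.5,107.5),((139,76),.041,107.5,62.5),((148,158),.041,62.5,62.5),((60,172),.041,62.5,107.5),((122,134),.041,75.75,75.75),
((514,420),.028,-107.5,-107.5),((107,478),.028,-107.5,107.5),((455,43),.028,107.5,-107.5)]
px=lambda u:((u[0]+.5)/5-.5+220,(u[1]+.5)/5-.5+150)
pp=lambda u:((u[0]-578+.5)/4-.5+130,(u[1]+.5)/4-.5+205)
P=np.array([ray('top',px(u),z) for u,z,_,_ in f]); L=np.array([[x,y] for *_,x,y in f])/1e3
Rz=lambda t:np.array([[np.cos(t),-np.sin(t)],[np.sin(t),np.cos(t)]])
r=least_squares(lambda q:(L@Rz(q[2]).T+q[:2]-P).ravel(),[.55,0,.1],loss='soft_l1',f_scale=.002)
print(r.x,np.round((r.fun*1e3).reshape(-1,2),1).tolist())
for n,u in dict(red=(179,162),blue=(359,145),yel=(206,343)).items():
    p=ray('top',px(u),.074); print(n,p,Rz(r.x[2]).T@(p-r.x[:2]))
for n,x,y in(('++',1,1),('+-',1,-1),('-+',-1,1),('--',-1,-1),('hole',75.75/46.75,75.75/46.75)): print(n,r.x[:2]+Rz(r.x[2])@[x*.04675,y*.04675])
print('pin top',ray('top',pp((641,100)),.121),'collar',ray('top',pp((672,117)),.051))
print('side pin top',ray('side',((673-578+.5)/4-.5+205,(320-260+.5)/4-.5+255),.121))
R,_=cv2.Rodrigues(np.array(status.read_state()['ee_rot'])); print(R.round(3).tolist())
for n in ['red_tile_mid','blue_tile_mid','yellow_tile_mid','bridge_hole','lock_pin_mid','pin_block','tray']:
    for d in eyes.tip_of('side',n)[:5]: print(n,np.round(d['centre'],4),round(d['p'],2))
print(status.read_state()['time_s'])
E
```

```text
[ 0.55586917 -0.00413946  0.13964058] [[-0.2, -0.4], [0.8, 1.0], [1.1, -0.0], [2.3, -1.5], [-0.8, 1.1], [-6.4, -1.7], [-6.1, 0.8], [2.5, 0.3]]
red [0.59651366 0.04831638] [0.04755004 0.04628805]
blue [ 0.60523262 -0.04345937] [ 0.04341012 -0.04580793]
yel [0.5023525  0.03387822] [-0.04770417  0.04509645]
++ [0.59565711 0.04866248]
+- [ 0.60867111 -0.0439274 ]
-+ [0.50306723 0.03564848]
-- [ 0.51608124 -0.0569414 ]
hole [0.6203384  0.08141663]
pin top [0.46517246 0.31002785] collar [0.46653172 0.30977885]
side pin top [0.4632933  0.31317914]
[[0.897, 0.443, -0.0], [0.443, -0.897, -0.0], [-0.0, 0.0, -1.0]]
red_tile_mid [0.5914 0.045  0.0422] 0.86
blue_tile_mid [ 0.6079 -0.0426  0.0425] 0.71
blue_tile_mid [0.5937 0.0507 0.0187] 0.56
yellow_tile_mid [ 0.371  -0.3114  0.027 ] 0.86
yellow_tile_mid [ 0.5073 -0.4713  0.0301] 0.68
yellow_tile_mid [0.5206 0.4466 0.0288] 0.62
yellow_tile_mid [0.5066 0.0407 0.0443] 0.61
yellow_tile_mid [0.272  0.3312 0.0311] 0.61
bridge_hole [ 0.67   -0.2838  0.0043] 0.66
bridge_hole [0.6147 0.0827 0.0432] 0.65
lock_pin_mid [0.4611 0.3086 0.0613] 0.8
pin_block [0.4682 0.3122 0.0008] 0.97
tray [ 0.5506 -0.0028  0.002 ] 0.96
1.0
```

Emit:
servo_tool --motion '[{"offset": [0,0,0],"yaw": -6.7},{"offset": [0,0,0],"yaw": -6.7},{"offset": [0,0,0],"yaw": -6.7},{"offset": [0,0,0],"yaw": -6.6},{"offset": [0,0,0],"yaw": 0}]' --jaw 0 --newtons 40

```text
time_s: 1.42
eef_pos: [0.2436, -0.4931, 0.2313]
ee_rot: [-2.81, -1.404, -0.0]
contact_force: [-0.1, 0.2, 0.7]
opening: 1.007
grip_force: 0.0
```

```bash
cat >> h.py <<'E'
T=np.array([.5560,-.0040]); YAW=.140
def tr(x,y):
    c,s=np.cos(YAW),np.sin(YAW); return T+np.array([[c,-s],[s,c]])@[x/1e3,y/1e3]
def go(*X):
    s=status.read_state(); R,_=cv2.Rodrigues(np.array(s['ee_rot'])); p=np.array(s['eef_pos'])
    print('t',s['time_s'],'pos',p.round(4),'yaw',np.degrees(np.arctan2(R[1,0],R[0,0])).round(1),'z',R[:,2].round(3),'F',np.round(s['contact_force'],1),'open',round(s['opening'],3),'grip',round(s['grip_force'],1))
    for x in X: print(np.round(x,4),'tool mm',(R.T@(np.array(x)-p)*1e3).round(1))
E
python3 - <<'E'
from h import *
b=[.607,-.0437]
go([*b,.12],[*b,.036])
E
```

```text
t 1.4167 pos [ 0.2436 -0.4931  0.2313] yaw 53.1 z [ 0.  0. -1.] F [-0.1  0.2  0.7] open 1.007 grip 0.0
[ 0.607  -0.0437  0.12  ] tool mm [577.6  20.7 111.4]
[ 0.607  -0.0437  0.036 ] tool mm [577.6  20.7 195.4]
```

Emit:
servo_tool --motion '[{"offset": [37,1.4,0],"yaw": 0},{"offset": [38,1.4,0],"yaw": 0},{"offset": [38,1.4,0],"yaw": 0},{"offset": [38,1.4,0],"yaw": 0},{"offset": [38,1.4,0],"yaw": 0}]'

```text
time_s: 1.83
eef_pos: [0.3638, -0.345, 0.2315]
ee_rot: [2.814, 1.396, 0.0]
contact_force: [0.5, -1.7, -0.3]
opening: 1.004
grip_force: 0.0
```

Emit:
servo_tool --motion '[{"offset": [38,1.4,0],"yaw": 0},{"offset": [38,1.4,0],"yaw": 0},{"offset": [38,1.4,0],"yaw": 0},{"offset": [38,1.4,0],"yaw": 0},{"offset": [38,1.4,0],"yaw": 0}]'

```text
time_s: 2.25
eef_pos: [0.4838, -0.1974, 0.2316]
ee_rot: [2.814, 1.396, 0.0]
contact_force: [1.2, -0.9, -0.2]
opening: 0.997
grip_force: 0.0
```

Emit:
servo_tool --motion '[{"offset": [38,1.4,5],"yaw": 0},{"offset": [38,1.4,15],"yaw": 0},{"offset": [38,1.4,15],"yaw": 0},{"offset": [0,0,25],"yaw": 0},{"offset": [0,0,25],"yaw": 0}]'

```text
time_s: 2.67
eef_pos: [0.5573, -0.1062, 0.1461]
ee_rot: [-2.809, -1.407, -0.006]
contact_force: [0.1, -0.9, -1.2]
opening: 0.998
grip_force: 0.0
```

```bash
python3 - <<'E'
from h import *
b=[.607,-.0437]
go([*b,.12],[*b,.036])
E
```

```text
t 2.6667 pos [ 0.5573 -0.1062  0.1461] yaw 53.2 z [ 0.003  0.002 -1.   ] F [ 0.1 -0.9 -1.2] open 0.998 grip 0.0
[ 0.607  -0.0437  0.12  ] tool mm [79.7  2.3 26.4]
[ 0.607  -0.0437  0.036 ] tool mm [ 79.4   2.2 110.4]
```

Emit:
servo_tool --motion '[{"offset": [27,0.8,5],"yaw": 0},{"offset": [27,0.8,10],"yaw": 0},{"offset": [25.5,0.6,11],"yaw": 0},{"offset": [0,0,0],"yaw": 0},{"offset": [0,0,0],"yaw": 0}]'

```text
time_s: 3.08
eef_pos: [0.6044, -0.0458, 0.1192]
ee_rot: [-2.809, -1.403, 0.002]
contact_force: [-0.1, 0.1, 0.1]
opening: 0.996
grip_force: 0.0
```

```bash
python3 - <<'E'
from h import *
b=[.607,-.0437]
go([*b,.038])
a=eyes.grab_frame('side'); t=eyes.grab_frame('top')
A=cv2.resize(a[150:260,190:320],None,fx=4,fy=4,interpolation=cv2.INTER_CUBIC)[:,:400+120]
B=cv2.resize(t[150:260,245:325],None,fx=3.4,fy=4,interpolation=cv2.INTER_CUBIC)
cv2.imwrite('pics/c1.png',np.hstack([A,B]))
for c in('side','top'):
  for d in eyes.tip_of(c,'blue_tile_mid')[:2]: print(c,np.round(d['centre'],4),d['p'])
E
```

```text
t 3.0833 pos [ 0.6044 -0.0458  0.1192] yaw 53.1 z [-0.002  0.001 -1.   ] F [-0.1  0.1  0.1] open 0.996 grip 0.0
[ 0.607  -0.0437  0.038 ] tool mm [ 3.2  1.  81.2]
side [ 0.604  -0.0424  0.0476] 0.8
top [ 0.6051 -0.0431  0.0449] 0.44
```

View pics/c1.png

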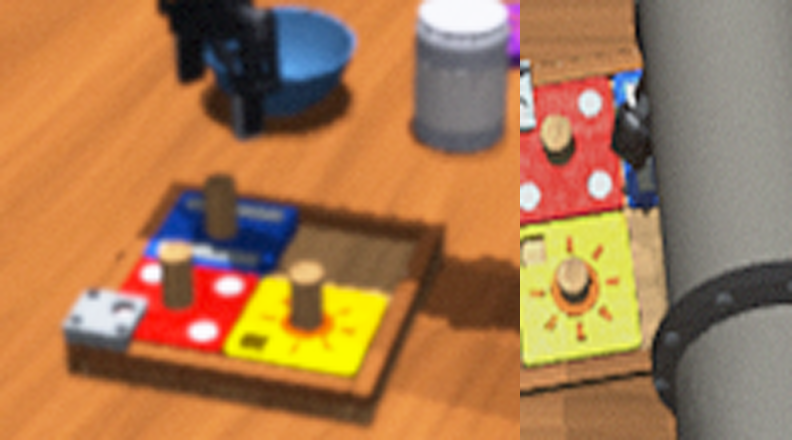

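The side crop shows the open fingers above the blue knob at (245,201), one to each side. The knobs stand upright. I'll go down and grip.

Emit:
servo_tool --motion '[{"offset": [1,0.5,25],"yaw": 0},{"offset": [1,0,25],"yaw": 0},{"offset": [0,0,20],"yaw": 0},{"offset": [0,0,8],"yaw": 0},{"offset": [0,0,0],"yaw": 0}]'

```text
time_s: 3.7
eef_pos: [0.604, -0.0484, 0.0403]
ee_rot: [-2.812, -1.398, 0.007]
contact_force: [-0.3, -0.4, 0.4]
opening: 0.998
grip_force: 0.0
```

Emit:
servo_tool --motion '[{"offset": [0,0,0],"yaw": 0},{"offset": [0,0,0],"yaw": 0},{"offset": [0,0,0],"yaw": 0},{"offset": [0,0,0],"yaw": 0},{"offset": [0,0,0],"yaw": 0}]' --jaw 1

```text
time_s: 4.12
eef_pos: [0.6066, -0.0468, 0.0434]
ee_rot: [2.811, 1.401, 0.002]
contact_force: [-1.6, -0.5, 1.4]
opening: 0.299
grip_force: 0.8
```

```bash
python3 - <<'E'
from h import *
go([*tr(46.75,-46.75),.04],[*tr(-46.75,-46.75),.04])
E
```

```text
t 4.1167 pos [ 0.6066 -0.0468  0.0434] yaw 53.0 z [ 0.001  0.    -1.   ] F [-1.6 -0.5  1.4] open 0.299 grip 0.8
[ 0.6088 -0.0438  0.04  ] tool mm [ 3.7 -0.1  3.4]
[ 0.5162 -0.0568  0.04  ] tool mm [-62.4 -66.2   3.2]
```

Emit:
servo_tool --motion '[{"offset": [0,0,0],"yaw": 0},{"offset": [0,0,0],"yaw": 0},{"offset": [-6,-6,0],"yaw": 0},{"offset": [-12,-12,0],"yaw": 0},{"offset": [-15,-15,0],"yaw": 0}]'

```text
time_s: 4.53
eef_pos: [0.5633, -0.0525, 0.0437]
ee_rot: [2.809, 1.401, 0.012]
contact_force: [2.9, 1.1, 3.9]
opening: 0.271
grip_force: 39.8
```

Emit:
servo_tool --motion '[{"offset": [-15,-15,0],"yaw": 0},{"offset": [-12,-12,0],"yaw": 0},{"offset": [-3,-3,0],"yaw": 0},{"offset": [0,0,0],"yaw": 0},{"offset": [0,0,0],"yaw": 0}]'

```text
time_s: 4.95
eef_pos: [0.5179, -0.0589, 0.0434]
ee_rot: [-2.811, -1.402, 0.001]
contact_force: [-3.6, 1.6, 10.7]
opening: 0.266
grip_force: 40.5
```

```bash
python3 - <<'E'
from h import *
go([*tr(-46.75,-46.75),.04])
a=eyes.grab_frame('side')
for d in eyes.tip_of('side','blue_tile_mid')[:2]: print(np.round(d['centre'],4),d['p'])
E
```

```text
t 4.95 pos [ 0.5179 -0.0589  0.0434] yaw 53.0 z [-0.001  0.    -1.   ] F [-3.6  1.6 10.7] open 0.266 grip 40.5
[ 0.5162 -0.0568  0.04  ] tool mm [ 0.7 -2.5  3.4]
[ 0.5196 -0.0576  0.0447] 0.97
```

Emit:
servo_tool --motion '[{"offset": [-1.5,-1.5,0],"yaw": 0},{"offset": [0,0,0],"yaw": 0},{"offset": [0,0,0],"yaw": 0},{"offset": [0,0,0],"yaw": 0},{"offset": [0,0,0],"yaw": 0}]'

```text
time_s: 5.47
eef_pos: [0.5179, -0.0588, 0.0434]
ee_rot: [2.811, 1.402, 0.004]
contact_force: [-1.1, 0.8, 6.4]
opening: 0.272
grip_force: 40.2
```

Emit:
servo_tool --motion '[{"offset": [0,0,0],"yaw": 0},{"offset": [0,0,0],"yaw": 0},{"offset": [0,0,-5],"yaw": 0},{"offset": [0,0,-25],"yaw": 0},{"offset": [0,0,-30],"yaw": 0}]' --jaw 0.2

```text
time_s: 5.88
eef_pos: [0.5131, -0.0598, 0.1005]
ee_rot: [-2.808, -1.4, 0.01]
contact_force: [0.4, -0.6, 0.6]
opening: 0.799
grip_force: 0.0
```

```bash
python3 - <<'E'
from h import *
r=[.5960,.0480]
go([*tr(46.75,46.75),.12],[*r,.12],[*r,.041])
for n in('red_tile_mid','blue_tile_mid'):
  eyes.grab_frame('side')
  for d in eyes.tip_of('side',n)[:2]: print(np.round(d['centre'],4),d['p'])
E
```

```text
t 5.8833 pos [ 0.5131 -0.0598  0.1005] yaw 53.0 z [-0.007  0.001 -1.   ] F [ 0.4 -0.6  0.6] open 0.799 grip 0.0
[0.5958 0.0488 0.12  ] tool mm [136.4   0.5 -20. ]
[0.596 0.048 0.12 ] tool mm [135.9   1.1 -20. ]
[0.596 0.048 0.041] tool mm [136.2   1.6  59. ]
[0.5957 0.0448 0.042 ] 0.71
[ 0.5207 -0.0554  0.0429] 0.79
```

Emit:
servo_tool --motion '[{"offset": [25,0,-10],"yaw": 0},{"offset": [37,0,-5],"yaw": 0},{"offset": [37,0,0],"yaw": 0},{"offset": [28,1,0],"yaw": 0},{"offset": [9,0,0],"yaw": 0}]'

```text
time_s: 6.5
eef_pos: [0.5994, 0.0544, 0.1158]
ee_rot: [-2.804, -1.408, -0.002]
contact_force: [-1.4, 0.6, 0.1]
opening: 0.797
grip_force: 0.0
```

Emit:
servo_tool --motion '[{"offset": [0,0,10],"yaw": 0},{"offset": [0,0,25],"yaw": 0},{"offset": [0,0,25],"yaw": 0},{"offset": [0,0,12],"yaw": 0},{"offset": [0,0,0],"yaw": 0}]'

```text
time_s: 6.92
eef_pos: [0.5936, 0.0453, 0.0403]
ee_rot: [-2.811, -1.398, 0.017]
contact_force: [-0.4, -0.0, 0.1]
opening: 0.804
grip_force: 0.0
```

```bash
python3 - <<'E'
from h import *
r=[.5960,.0480]
go([*r,.041],[*tr(46.75,-46.75),.041])
E
```

```text
t 6.9167 pos [0.5936 0.0453 0.0403] yaw 52.9 z [-0.011 -0.003 -1.   ] F [-0.4 -0.   0.1] open 0.804 grip 0.0
[0.596 0.048 0.041] tool mm [ 3.5  0.3 -0.7]
[ 0.6088 -0.0438  0.041 ] tool mm [-61.9  65.9  -0.6]
```

Emit:
servo_tool --motion '[{"offset": [3,0,-1],"yaw": 0},{"offset": [0,0,0],"yaw": 0},{"offset": [0,0,0],"yaw": 0},{"offset": [0,0,0],"yaw": 0},{"offset": [0,0,0],"yaw": 0}]' --jaw 1

```text
time_s: 7.33
eef_pos: [0.5989, 0.0533, 0.0482]
ee_rot: [-2.808, -1.402, 0.001]
contact_force: [-5.4, 1.7, 5.9]
opening: 0.269
grip_force: 39.4
```

Emit:
servo_tool --motion '[{"offset": [0,0,0],"yaw": 0},{"offset": [0,0,0],"yaw": 0},{"offset": [-6,6,0],"yaw": 0},{"offset": [-12,12,0],"yaw": 0},{"offset": [-15,15,0],"yaw": 0}]'

```text
time_s: 7.75
eef_pos: [0.6035, 0.0169, 0.0487]
ee_rot: [-2.792, -1.41, -0.002]
contact_force: [-8.4, 9.0, 8.6]
opening: 0.265
grip_force: 40.1
```

Emit:
servo_tool --motion '[{"offset": [-15,15,0],"yaw": 0},{"offset": [-12,12,0],"yaw": 0},{"offset": [-4,4,0],"yaw": 0},{"offset": [0,0,0],"yaw": 0},{"offset": [0,0,0],"yaw": 0}]'

```text
time_s: 8.17
eef_pos: [0.6117, -0.0387, 0.0482]
ee_rot: [-2.811, -1.4, 0.003]
contact_force: [-4.6, -0.2, 5.4]
opening: 0.271
grip_force: 39.8
```

```bash
python3 - <<'E'
from h import *
go([*tr(46.75,-46.75),.041])
for n in('red_tile_mid','blue_tile_mid'):
  eyes.grab_frame('side')
  for d in eyes.tip_of('side',n)[:2]: print(np.round(d['centre'],4),d['p'])
E
```

```text
t 8.1667 pos [ 0.6117 -0.0387  0.0482] yaw 53.0 z [-0.002  0.    -1.   ] F [-4.6 -0.2  5.4] open 0.271 grip 39.8
[ 0.6088 -0.0438  0.041 ] tool mm [-5.8  0.7  7.2]
[ 0.6066 -0.0472  0.0423] 0.63
[ 0.5178 -0.0568  0.0418] 0.9
```

Emit:
servo_tool --motion '[{"offset": [-2,2,0],"yaw": 0},{"offset": [0,0,0],"yaw": 0},{"offset": [0,0,0],"yaw": 0},{"offset": [0,0,0],"yaw": 0},{"offset": [0,0,0],"yaw": 0}]'

```text
time_s: 8.78
eef_pos: [0.6117, -0.0389, 0.0482]
ee_rot: [-2.807, -1.402, 0.002]
contact_force: [-5.9, 4.1, 7.3]
opening: 0.266
grip_force: 39.9
```

Emit:
servo_tool --motion '[{"offset": [0,0,0],"yaw": 0},{"offset": [0,0,0],"yaw": 0},{"offset": [0,0,-5],"yaw": 0},{"offset": [0,0,-25],"yaw": 0},{"offset": [0,0,-40],"yaw": 0}]' --jaw 0.2

```text
time_s: 9.2
eef_pos: [0.6098, -0.0425, 0.1129]
ee_rot: [-2.808, -1.399, 0.014]
contact_force: [0.6, -0.2, -0.5]
opening: 0.799
grip_force: 0.0
```

Emit:
servo_tool --motion '[{"offset": [0,0,0],"yaw": 0},{"offset": [0,0,0],"yaw": 0},{"offset": [0,0,0],"yaw": 0},{"offset": [0,0,0],"yaw": 0},{"offset": [0,0,0],"yaw": 0}]'

```text
time_s: 9.62
eef_pos: [0.6122, -0.0419, 0.1148]
ee_rot: [-2.811, -1.401, 0.004]
contact_force: [0.0, -0.3, -1.1]
opening: 0.801
grip_force: 0.0
```

```bash
python3 - <<'E'
from h import *
y=[.5025,.0345]
go([*y,.12],[*y,.041])
for n in('red_tile_mid','blue_tile_mid','yellow_tile_mid'):
  eyes.grab_frame('side')
  for d in eyes.tip_of('side',n)[:5]: print(n,np.round(d['centre'],4),d['p'])
E
```

```text
t 9.6167 pos [ 0.6122 -0.0419  0.1148] yaw 53.0 z [-0.003 -0.    -1.   ] F [ 0.  -0.3 -1.1] open 0.801 grip 0.0
[0.5025 0.0345 0.12  ] tool mm [  -5.  -133.6   -4.9]
[0.5025 0.0345 0.041 ] tool mm [  -4.9 -133.4   74.1]
red_tile_mid [ 0.6082 -0.0485  0.0423] 0.64
red_tile_mid [ 0.4675  0.3155 -0.0005] 0.64
blue_tile_mid [ 0.5151 -0.0593  0.047 ] 0.87
yellow_tile_mid [0.5059 0.0381 0.0455] 0.97
yellow_tile_mid [ 0.5052 -0.4724  0.0301] 0.87
yellow_tile_mid [ 0.3705 -0.3106  0.0253] 0.83
yellow_tile_mid [0.5207 0.4465 0.0289] 0.74
yellow_tile_mid [0.2736 0.3305 0.0329] 0.59
```

Emit:
servo_tool --motion '[{"offset": [-1,-25,-3],"yaw": 0},{"offset": [-1,-36,0],"yaw": 0},{"offset": [-1,-36,0],"yaw": 0},{"offset": [-1,-26,0],"yaw": 0},{"offset": [0,-10,0],"yaw": 0}]'

```text
time_s: 10.33
eef_pos: [0.5008, 0.0386, 0.1192]
ee_rot: [-2.806, -1.408, 0.004]
contact_force: [-0.2, -0.4, 0.6]
opening: 0.801
grip_force: 0.0
```

Emit:
servo_tool --motion '[{"offset": [0,0,10],"yaw": 0},{"offset": [0,0,25],"yaw": 0},{"offset": [0,0,25],"yaw": 0},{"offset": [0,0,14],"yaw": 0},{"offset": [0,0,0],"yaw": 0}]'

```text
time_s: 10.75
eef_pos: [0.5028, 0.0331, 0.0414]
ee_rot: [-2.811, -1.398, 0.01]
contact_force: [-0.3, -0.5, -0.4]
opening: 0.802
grip_force: 0.0
```

Emit:
servo_tool --motion '[{"offset": [0,0,0],"yaw": 0},{"offset": [0,0,0],"yaw": 0},{"offset": [0,0,0],"yaw": 0},{"offset": [0,0,0],"yaw": 0},{"offset": [0,0,0],"yaw": 0}]'

```text
time_s: 11.17
eef_pos: [0.5056, 0.0352, 0.0462]
ee_rot: [2.811, 1.401, 0.003]
contact_force: [-0.6, -0.3, 0.2]
opening: 0.799
grip_force: 0.0
```

```bash
python3 - <<'E'
from h import *
y=[.5035,.0350]
go([*y,.041],[*tr(46.75,46.75),.041])
E
```

```text
t 11.1667 pos [0.5056 0.0352 0.0462] yaw 53.0 z [ 0.002 -0.    -1.   ] F [-0.6 -0.3  0.2] open 0.799 grip 0.0
[0.5035 0.035  0.041 ] tool mm [-1.4 -1.5  5.2]
[0.5958 0.0488 0.041 ] tool mm [65.2 63.8  5.4]
```

Emit:
servo_tool --motion '[{"offset": [-1,-1.5,3],"yaw": 0},{"offset": [0,0,0],"yaw": 0},{"offset": [0,0,0],"yaw": 0},{"offset": [0,0,0],"yaw": 0},{"offset": [0,0,0],"yaw": 0}]' --jaw 1

```text
time_s: 11.58
eef_pos: [0.5027, 0.0355, 0.0424]
ee_rot: [-2.811, -1.402, 0.0]
contact_force: [-0.4, 0.1, 1.9]
opening: 0.268
grip_force: 39.3
```

Emit:
servo_tool --motion '[{"offset": [0,0,0],"yaw": 0},{"offset": [0,0,0],"yaw": 0},{"offset": [0,0,0],"yaw": 0},{"offset": [6,6,0],"yaw": 0},{"offset": [13,13,0],"yaw": 0}]'

```text
time_s: 12.0
eef_pos: [0.5248, 0.0381, 0.0425]
ee_rot: [-2.81, -1.401, 0.015]
contact_force: [-5.3, 0.1, 5.9]
opening: 0.268
grip_force: 39.8
```

Emit:
servo_tool --motion '[{"offset": [15,15,0],"yaw": 0},{"offset": [15,15,0],"yaw": 0},{"offset": [11,11,0],"yaw": 0},{"offset": [4,4,0],"yaw": 0},{"offset": [0,0,0],"yaw": 0}]'

```text
time_s: 12.42
eef_pos: [0.5945, 0.048, 0.0425]
ee_rot: [2.811, 1.401, 0.004]
contact_force: [2.7, 0.6, 2.1]
opening: 0.269
grip_force: 39.7
```

Emit:
servo_tool --motion '[{"offset": [0,0,0],"yaw": 0},{"offset": [0,0,0],"yaw": 0},{"offset": [0,0,0],"yaw": 0},{"offset": [0,0,0],"yaw": 0},{"offset": [0,0,0],"yaw": 0}]'

```text
time_s: 12.83
eef_pos: [0.5924, 0.0478, 0.0425]
ee_rot: [2.811, 1.401, 0.001]
contact_force: [1.7, 0.5, 1.0]
opening: 0.272
grip_force: 39.5
```

```bash
python3 - <<'E'
from h import *
go([*tr(46.75,46.75),.041])
for n in('yellow_tile_mid','bridge_hole'):
  eyes.grab_frame('side')
  for d in eyes.tip_of('side',n)[:3]: print(n,np.round(d['centre'],4),d['p'])
E
```

```text
t 12.8333 pos [0.5924 0.0478 0.0425] yaw 53.0 z [ 0. -0. -1.] F [1.7 0.5 1. ] open 0.272 grip 39.5
[0.5958 0.0488 0.041 ] tool mm [2.9 2.1 1.5]
yellow_tile_mid [ 0.3717 -0.3108  0.0246] 0.93
yellow_tile_mid [0.5181 0.4474 0.0287] 0.85
yellow_tile_mid [0.5984 0.0498 0.0474] 0.82
```

Emit:
servo_tool --motion '[{"offset": [1.5,1.5,0],"yaw": 0},{"offset": [1.5,1.5,0],"yaw": 0},{"offset": [0,0,0],"yaw": 0},{"offset": [0,0,0],"yaw": 0},{"offset": [0,0,0],"yaw": 0}]'

```text
time_s: 13.45
eef_pos: [0.5943, 0.0481, 0.0424]
ee_rot: [-2.811, -1.401, 0.008]
contact_force: [-4.5, -0.8, 7.7]
opening: 0.269
grip_force: 40.2
```

Emit:
servo_tool --motion '[{"offset": [1.5,1.5,0],"yaw": 0},{"offset": [1.5,1.5,0],"yaw": 0},{"offset": [0,0,0],"yaw": 0},{"offset": [0,0,0],"yaw": 0},{"offset": [0,0,0],"yaw": 0}]'

```text
time_s: 13.87
eef_pos: [0.5951, 0.0481, 0.0426]
ee_rot: [-2.809, -1.401, 0.019]
contact_force: [-10.7, -1.4, 14.2]
opening: 0.266
grip_force: 41.2
```

Emit:
servo_tool --motion '[{"offset": [-3,-3,0],"yaw": 0},{"offset": [0,0,0],"yaw": 0},{"offset": [0,0,0],"yaw": 0},{"offset": [0,0,0],"yaw": 0},{"offset": [0,0,0],"yaw": 0}]'

```text
time_s: 14.28
eef_pos: [0.5947, 0.0481, 0.0424]
ee_rot: [-2.811, -1.401, 0.007]
contact_force: [-4.9, -1.0, 7.2]
opening: 0.268
grip_force: 40.2
```

Emit:
servo_tool --motion '[{"offset": [0,0,0],"yaw": 0},{"offset": [0,0,0],"yaw": 0},{"offset": [0,0,0],"yaw": 0},{"offset": [0,0,-25],"yaw": 0},{"offset": [0,0,-35],"yaw": 0}]' --jaw 0.2

```text
time_s: 14.7
eef_pos: [0.593, 0.0477, 0.0985]
ee_rot: [-2.808, -1.4, 0.015]
contact_force: [1.2, -0.1, -0.9]
opening: 0.798
grip_force: 0.0
```

Emit:
servo_tool --motion '[{"offset": [0,0,-35],"yaw": 0},{"offset": [0,0,-35],"yaw": 0},{"offset": [0,0,0],"yaw": 0},{"offset": [0,0,0],"yaw": 0},{"offset": [0,0,0],"yaw": 0}]'

```text
time_s: 15.12
eef_pos: [0.5962, 0.0483, 0.1716]
ee_rot: [-2.811, -1.401, 0.002]
contact_force: [-0.4, 1.2, -0.6]
opening: 0.801
grip_force: 0.0
```

```bash
python3 - <<'E'
from h import *
p=[.4655,.3105]
go([*p,.18],[*p,.076])
for c in ('side','top'):
  eyes.grab_frame(c)
  for d in eyes.tip_of(c,'lock_pin_mid')[:2]: print(np.round(d['centre'],4),d['p'])
E
```

```text
t 15.1167 pos [0.5962 0.0483 0.1716] yaw 53.0 z [-0.001 -0.    -1.   ] F [-0.4  1.2 -0.6] open 0.801 grip 0.0
[0.4655 0.3105 0.18  ] tool mm [ 130.6 -262.2   -8.3]
[0.4655 0.3105 0.076 ] tool mm [ 130.7 -262.1   95.7]
[0.4628 0.3097 0.062 ] 0.57
[0.4689 0.3106 0.0619] 0.67
```

Emit:
servo_tool --motion '[{"offset": [8,-16,-3],"yaw": 0},{"offset": [17,-34,-3],"yaw": 0},{"offset": [17,-34,-2],"yaw": 0},{"offset": [17,-34,0],"yaw": 0},{"offset": [17,-34,0],"yaw": 0}]'

```text
time_s: 15.73
eef_pos: [0.5197, 0.2018, 0.1795]
ee_rot: [-2.812, -1.401, 0.002]
contact_force: [1.1, -0.1, 0.0]
opening: 0.803
grip_force: 0.0
```

Emit:
servo_tool --motion '[{"offset": [17,-34,0],"yaw": 0},{"offset": [17,-34,0],"yaw": 0},{"offset": [15,-30,0],"yaw": 0},{"offset": [6,-12,0],"yaw": 0},{"offset": [0,0,0],"yaw": 0}]'

```text
time_s: 16.15
eef_pos: [0.462, 0.3161, 0.1797]
ee_rot: [-2.801, -1.413, 0.003]
contact_force: [-0.8, 0.8, -0.4]
opening: 0.801
grip_force: 0.0
```

Emit:
servo_tool --motion '[{"offset": [0,0,0],"yaw": 0},{"offset": [0,0,0],"yaw": 0},{"offset": [0,0,0],"yaw": 0},{"offset": [0,0,0],"yaw": 0},{"offset": [0,0,0],"yaw": 0}]'

```text
time_s: 16.57
eef_pos: [0.4672, 0.3094, 0.1801]
ee_rot: [2.813, 1.397, -0.0]
contact_force: [0.4, -0.5, 0.2]
opening: 0.799
grip_force: 0.0
```

```bash
python3 - <<'E'
from h import *
p=[.4655,.3103]
go([*p,.18],[*p,.075])
a=eyes.grab_frame('top'); s=eyes.grab_frame('side')
A=cv2.resize(a[155:215,225:295],None,fx=7,fy=7,interpolation=cv2.INTER_CUBIC)
B=cv2.resize(s[195:255,200:304],None,fx=3,fy=3,interpolation=cv2.INTER_CUBIC)[:,:310]
C=cv2.resize(s[220:325,180:282],None,fx=2.2,fy=2.2)
D=np.zeros((420,800,3),np.uint8); D[:,:490]=A; D[:180,490:]=B; D[185:416,490:490+C.shape[1]]=C
cv2.imwrite('pics/c2.png',D)
E
```

```text
t 16.5667 pos [0.4672 0.3094 0.1801] yaw 52.8 z [-0.    -0.001 -1.   ] F [ 0.4 -0.5  0.2] open 0.799 grip 0.0
[0.4655 0.3103 0.18  ] tool mm [-0.2 -1.9  0.1]
[0.4655 0.3103 0.075 ] tool mm [ -0.2  -1.9 105.1]
```

View pics/c2.png

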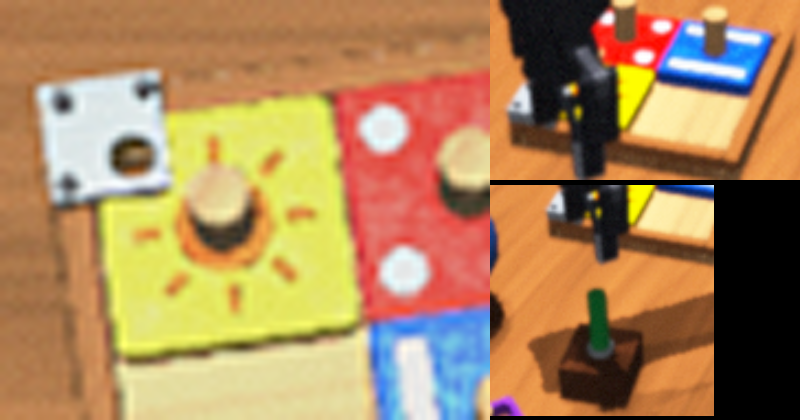

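The picture shows the yellow tile in its place, with the bridge hole at (243.5,177) and dark right through. The pin stands upright in its block. Red and blue are placed as planned. Next I'll grasp the pin.

Emit:
servo_tool --motion '[{"offset": [0,-2,20],"yaw": 0},{"offset": [0,0,30],"yaw": 0},{"offset": [0,0,30],"yaw": 0},{"offset": [0,0,20],"yaw": 0},{"offset": [0,0,5],"yaw": 0}]'

```text
time_s: 17.08
eef_pos: [0.4624, 0.3095, 0.0714]
ee_rot: [2.811, 1.4, -0.012]
contact_force: [-0.0, -1.7, -0.4]
opening: 0.802
grip_force: 0.0
```

Emit:
servo_tool --motion '[{"offset": [0,0,0],"yaw": 0},{"offset": [0,0,0],"yaw": 0},{"offset": [0,0,0],"yaw": 0},{"offset": [0,0,0],"yaw": 0},{"offset": [0,0,0],"yaw": 0}]'

```text
time_s: 17.5
eef_pos: [0.4656, 0.3127, 0.0768]
ee_rot: [-2.811, -1.401, -0.005]
contact_force: [0.8, 0.0, 1.1]
opening: 0.803
grip_force: 0.0
```

Emit:
servo_tool --motion '[{"offset": [0,0,0],"yaw": 0},{"offset": [0,0,0],"yaw": 0},{"offset": [0,0,0],"yaw": 0},{"offset": [0,0,0],"yaw": 0},{"offset": [0,0,0],"yaw": 0}]' --jaw 1 --newtons 50

```text
time_s: 17.92
eef_pos: [0.4647, 0.312, 0.0754]
ee_rot: [2.812, 1.401, 0.0]
contact_force: [0.6, -1.1, 1.5]
opening: 0.223
grip_force: 48.6
```

Emit:
servo_tool --motion '[{"offset": [0,0,0],"yaw": 0},{"offset": [0,0,0],"yaw": 0},{"offset": [0,0,0],"yaw": 0},{"offset": [0,0,0],"yaw": 0},{"offset": [0,0,0],"yaw": 0}]'

```text
time_s: 18.33
eef_pos: [0.4648, 0.312, 0.0754]
ee_rot: [2.812, 1.401, 0.0]
contact_force: [-0.6, -0.3, 2.3]
opening: 0.222
grip_force: 48.7
```

```bash
python3 - <<'E'
from h import *
go([.4655,.3103,.075])
for uv in((244.0,176.4),(243.4,176.9)): print(ray('top',uv,.041))
print(tr(75.75,75.75))
E
```

```text
t 18.3333 pos [0.4648 0.312  0.0754] yaw 53.0 z [ 0. -0. -1.] F [-0.6 -0.3  2.3] open 0.222 grip 48.7
[0.4655 0.3103 0.075 ] tool mm [-0.9  1.6  0.4]
[0.62111162 0.08029305]
[0.61975309 0.08185264]
[0.62043847 0.08157925]
```

Emit:
servo_tool --motion '[{"offset": [0,0,-10],"yaw": 0},{"offset": [0,0,-20],"yaw": 0},{"offset": [0,0,-25],"yaw": 0},{"offset": [0,0,-20],"yaw": 0},{"offset": [0,0,-5],"yaw": 0}]'

```text
time_s: 18.75
eef_pos: [0.4663, 0.3138, 0.1593]
ee_rot: [-2.81, -1.401, -0.011]
contact_force: [0.7, 1.3, -0.9]
opening: 0.222
grip_force: 49.0
```

```bash
python3 - <<'E'
from h import *
go([.62,.0813,.155])
E
```

```text
t 18.75 pos [0.4663 0.3138 0.1593] yaw 53.0 z [ 0.006  0.004 -1.   ] F [ 0.7  1.3 -0.9] open 0.222 grip 49.0
[0.62   0.0813 0.155 ] tool mm [-93.2 262.7   4.1]
```

Emit:
servo_tool --motion '[{"offset": [-5,14,0],"yaw": 0},{"offset": [-10,29,0],"yaw": 0},{"offset": [-11,32,0],"yaw": 0},{"offset": [-11,32,0],"yaw": 0},{"offset": [-11,32,0],"yaw": 0}]'

```text
time_s: 19.17
eef_pos: [0.5467, 0.1885, 0.1544]
ee_rot: [2.811, 1.403, -0.003]
contact_force: [0.2, 1.0, -1.8]
opening: 0.219
grip_force: 49.1
```

Emit:
servo_tool --motion '[{"offset": [-11,32,0],"yaw": 0},{"offset": [-11,32,0],"yaw": 0},{"offset": [-10,30,0],"yaw": 0},{"offset": [-7,20,0],"yaw": 0},{"offset": [-4,10,0],"yaw": 0}]'

```text
time_s: 19.58
eef_pos: [0.6212, 0.0756, 0.1538]
ee_rot: [2.814, 1.392, -0.004]
contact_force: [0.5, -1.2, -1.0]
opening: 0.222
grip_force: 49.1
```

Emit:
servo_tool --motion '[{"offset": [0,0,0],"yaw": 0},{"offset": [0,0,0],"yaw": 0},{"offset": [0,0,0],"yaw": 0},{"offset": [0,0,0],"yaw": 0},{"offset": [0,0,0],"yaw": 0}]'

```text
time_s: 20.0
eef_pos: [0.619, 0.0835, 0.1555]
ee_rot: [-2.808, -1.406, -0.0]
contact_force: [-0.7, 0.1, -1.3]
opening: 0.219
grip_force: 49.1
```

Emit:
servo_tool --motion '[{"offset": [0,0,10],"yaw": 0},{"offset": [0,0,10],"yaw": 0},{"offset": [0,0,5],"yaw": 0},{"offset": [0,0,0],"yaw": 0},{"offset": [0,0,0],"yaw": 0}]'

```text
time_s: 20.42
eef_pos: [0.6192, 0.0808, 0.1292]
ee_rot: [-2.811, -1.401, 0.003]
contact_force: [-0.3, -0.9, -1.6]
opening: 0.218
grip_force: 49.1
```

```bash
python3 - <<'E'
from h import *
go([.62,.0813,.11])
a=eyes.grab_frame('top'); s=eyes.grab_frame('side')
cv2.imwrite('pics/t3.png',a); cv2.imwrite('pics/s3.png',s)
for c in('side','top'):
  for d in eyes.tip_of(c,'lock_pin_mid')[:2]: print(c,np.round(d['centre'],4),d['p'])
A=cv2.resize(a[145:205,215:275],None,fx=6.5,fy=6.5,interpolation=cv2.INTER_CUBIC)
B=cv2.resize(s[180:245,190:255],None,fx=6,fy=6,interpolation=cv2.INTER_CUBIC)
cv2.imwrite('pics/c3.png',np.hstack([A,B]))
E
```

```text
t 20.4167 pos [0.6192 0.0808 0.1292] yaw 53.0 z [-0.002 -0.    -1.   ] F [-0.3 -0.9 -1.6] open 0.218 grip 49.1
[0.62   0.0813 0.11  ] tool mm [ 0.9  0.3 19.2]
side [0.6175 0.0803 0.1143] 0.68
```

View pics/c3.png

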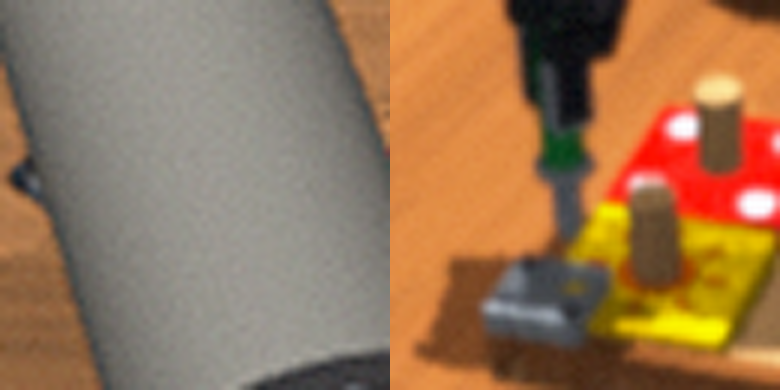

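The side crop shows the pin held above the bridge, its foot at about (219.6,219.3) and collar at about (218.6,208). The bridge hole is a yellowish spot at about (220.5,227.6). I'll compare these with the projections.

```bash
python3 - <<'E'
from h import *
h=np.array([.62,.0813])
print('hole',proj('side',np.r_[h,.041]))
for z in(.0628,.0988,.1018,.115): print(z,proj('side',np.array([.6192,.0808,z])))
s=cv2.imread('pics/s3.png')
# pin horizontal extent per row: blue-grey shank vs orange table
for v in range(202,222): print(v,[int(x) for x in (s[v,208:232,2].astype(int)-s[v,208:232,0])])
print('hole px'); 
for v in range(222,235): print(v,s[v,212:230].sum(1).tolist() , (s[v,212:230,2].astype(int)-s[v,212:230,0]).tolist())
# local jacobian px per mm
for d in((.001,0,0),(0,.001,0),(0,0,.001)): print(proj('side',np.r_[h,.041]+d)-proj('side',np.r_[h,.041]))
E
```

```text
hole [219.91394532 226.05417002]
0.0628 [219.72131654 219.49820943]
0.0988 [218.81089121 208.45607961]
0.1018 [218.73376245 207.52062038]
0.115 [218.39204157 203.37604507]
202 [158, 158, 154, 155, 158, 152, 133, 59, -6, -12, -10, -12, -8, 31, 93, 139, 156, 157, 156, 158, 155, 156, 161, 174]
203 [155, 155, 155, 156, 157, 155, 135, 62, -7, -14, -14, -15, -5, 32, 97, 145, 156, 160, 156, 161, 159, 157, 171, 190]
204 [159, 156, 157, 158, 155, 154, 130, 60, 2, -17, -20, -14, -13, 22, 81, 130, 153, 155, 158, 158, 159, 165, 180, 208]
205 [155, 158, 156, 158, 155, 150, 114, 45, -6, -19, -16, -16, -12, 3, 41, 98, 137, 154, 158, 154, 156, 177, 201, 236]
206 [157, 157, 154, 155, 154, 136, 72, 18, -13, -20, -14, -20, -18, -7, 9, 58, 119, 154, 154, 160, 167, 186, 223, 251]
207 [158, 157, 155, 157, 154, 129, 54, -3, -13, -10, -15, -13, -15, -10, 4, 40, 110, 149, 157, 163, 184, 213, 236, 236]
208 [158, 157, 158, 158, 153, 132, 67, 8, -5, -12, -8, -11, -8, -2, 16, 63, 127, 158, 158, 174, 206, 217, 200, 185]
209 [157, 158, 157, 155, 157, 145, 98, 42, 6, -7, -8, -9, -7, 11, 54, 106, 146, 159, 167, 188,
[... 3084 characters left out ...]
 [-15, -14, -13, -14, -14, -15, -11, -4, -4, -5, -5, 11, 51, 93, 114, 118, 116, 114]
232 [420, 426, 444, 459, 479, 447, 336, 193, 144, 170, 208, 211, 199, 214, 206, 216, 232, 231] [-13, -17, -16, -14, -17, -18, -13, -6, -5, -7, 4, 34, 82, 109, 115, 120, 130, 132]
233 [308, 315, 351, 378, 419, 416, 368, 252, 192, 209, 202, 212, 213, 207, 217, 262, 329, 349] [-12, -12, -14, -14, -17, -16, -17, -11, -5, -2, 20, 65, 102, 117, 123, 146, 183, 194]
234 [255, 245, 252, 282, 311, 306, 292, 251, 215, 189, 191, 208, 197, 218, 224, 292, 379, 412] [-6, -7, -12, -8, -7, -12, -11, -7, -10, 1, 26, 82, 111, 118, 126, 163, 209, 226]
[-0.32005601 -0.08464783]
[-0.17886026  0.19510885]
[-0.02461523 -0.29679445]
```

Emit:
servo_tool --motion '[{"offset": [0.5,0,8],"yaw": 0},{"offset": [0,0,8],"yaw": 0},{"offset": [0,0,4],"yaw": 0},{"offset": [0,0,0],"yaw": 0},{"offset": [0,0,0],"yaw": 0}]'

```text
time_s: 21.03
eef_pos: [0.6197, 0.0813, 0.1094]
ee_rot: [-2.811, -1.401, 0.002]
contact_force: [1.7, 0.3, -1.5]
opening: 0.223
grip_force: 49.1
```

Emit:
servo_tool --motion '[{"offset": [0,0,2],"yaw": 0},{"offset": [0,0,2],"yaw": 0},{"offset": [0,0,2],"yaw": 0},{"offset": [0,0,0],"yaw": 0},{"offset": [0,0,0],"yaw": 0}]'

```text
time_s: 21.45
eef_pos: [0.6201, 0.0814, 0.1042]
ee_rot: [2.812, 1.402, -0.0]
contact_force: [0.9, -0.6, -1.6]
opening: 0.219
grip_force: 49.1
```

Emit:
servo_tool --motion '[{"offset": [0,0,3],"yaw": 0},{"offset": [0,0,3],"yaw": 0},{"offset": [0,0,3],"yaw": 0},{"offset": [0,0,0],"yaw": 0},{"offset": [0,0,0],"yaw": 0}]'

```text
time_s: 21.87
eef_pos: [0.6196, 0.0816, 0.0946]
ee_rot: [-2.811, -1.402, 0.002]
contact_force: [-1.0, 0.2, -2.0]
opening: 0.221
grip_force: 49.2
```

Emit:
servo_tool --motion '[{"offset": [0,0,3],"yaw": 0},{"offset": [0,0,3],"yaw": 0},{"offset": [0,0,3],"yaw": 0},{"offset": [0,0,0],"yaw": 0},{"offset": [0,0,0],"yaw": 0}]'

```text
time_s: 22.28
eef_pos: [0.6197, 0.0816, 0.0856]
ee_rot: [-2.811, -1.402, 0.002]
contact_force: [-2.4, 1.2, -3.1]
opening: 0.221
grip_force: 49.1
```

Emit:
servo_tool --motion '[{"offset": [0,0,3],"yaw": 0},{"offset": [0,0,3],"yaw": 0},{"offset": [0,0,3],"yaw": 0},{"offset": [0,0,0],"yaw": 0},{"offset": [0,0,0],"yaw": 0}]'

```text
time_s: 22.7
eef_pos: [0.6198, 0.0816, 0.0766]
ee_rot: [-2.811, -1.402, 0.001]
contact_force: [-1.7, 1.0, -3.0]
opening: 0.219
grip_force: 49.2
```

Emit:
servo_tool --motion '[{"offset": [0,0,2],"yaw": 0},{"offset": [0,0,2],"yaw": 0},{"offset": [0,0,1],"yaw": 0},{"offset": [0,0,0],"yaw": 0},{"offset": [0,0,0],"yaw": 0}]'

```text
time_s: 23.12
eef_pos: [0.6199, 0.0817, 0.0721]
ee_rot: [-2.811, -1.402, 0.001]
contact_force: [-4.3, 1.8, -0.8]
opening: 0.221
grip_force: 49.2
```

Emit:
servo_tool --motion '[{"offset": [0,0,1],"yaw": 0},{"offset": [0,0,1],"yaw": 0},{"offset": [0,0,0],"yaw": 0},{"offset": [0,0,0],"yaw": 0},{"offset": [0,0,0],"yaw": 0}]'

```text
time_s: 23.53
eef_pos: [0.62, 0.0817, 0.0714]
ee_rot: [-2.811, -1.402, 0.0]
contact_force: [-5.6, 2.2, 5.7]
opening: 0.22
grip_force: 49.8
```

Emit:
servo_tool --motion '[{"offset": [0,0,-1],"yaw": 0},{"offset": [0,0,0],"yaw": 0},{"offset": [0,0,0],"yaw": 0},{"offset": [0,0,0],"yaw": 0},{"offset": [0,0,0],"yaw": 0}]' --jaw 0.3

```text
time_s: 23.95
eef_pos: [0.621, 0.0807, 0.0714]
ee_rot: [2.811, 1.4, 0.002]
contact_force: [0.6, -0.2, -0.2]
opening: 0.701
grip_force: 0.0
```

Emit:
servo_tool --motion '[{"offset": [0,0,-10],"yaw": 0},{"offset": [0,0,-20],"yaw": 0},{"offset": [0,0,-30],"yaw": 0},{"offset": [0,0,-30],"yaw": 0},{"offset": [0,0,-20],"yaw": 0}]'

```text
time_s: 24.37
eef_pos: [0.6217, 0.0818, 0.1853]
ee_rot: [2.81, 1.401, 0.008]
contact_force: [0.6, 0.0, 1.7]
opening: 0.699
grip_force: 0.0
```

Emit:
servo_tool --motion '[{"offset": [-30,0,-10],"yaw": 0},{"offset": [-38,0,0],"yaw": 0},{"offset": [-38,0,0],"yaw": 0},{"offset": [-38,0,0],"yaw": 0},{"offset": [-30,0,0],"yaw": 0}]'

```text
time_s: 24.78
eef_pos: [0.5139, -0.0605, 0.1921]
ee_rot: [2.811, 1.398, -0.001]
contact_force: [-0.1, -0.6, 0.3]
opening: 0.7
grip_force: 0.0
```

Emit:
servo_tool --motion '[{"offset": [-30,10,0],"yaw": 0},{"offset": [-30,10,0],"yaw": 0},{"offset": [-10,0,0],"yaw": 0},{"offset": [0,0,0],"yaw": 0},{"offset": [0,0,0],"yaw": 0}]'

```text
time_s: 25.2
eef_pos: [0.4897, -0.1249, 0.1919]
ee_rot: [2.812, 1.401, 0.002]
contact_force: [0.8, 1.2, 0.7]
opening: 0.7
grip_force: 0.0
```

```bash
python3 - <<'E'
from h import *
go([.62,.0813,.11])
a=eyes.grab_frame('top'); s=eyes.grab_frame('side')
A=cv2.resize(a[145:255,220:330],None,fx=3.6,fy=3.6,interpolation=cv2.INTER_CUBIC)
B=cv2.resize(s[175:255,190:270],None,fx=4.95,fy=4.95,interpolation=cv2.INTER_CUBIC)
cv2.imwrite('pics/c4.png',np.hstack([A,B]))
for c in('side','top'):
  for n in('lock_pin_mid','yellow_tile_mid','paint_tin','bowl','globe'):
    for d in eyes.tip_of(c,n)[:1]: print(c,n,np.round(d['centre'],4),d['p'])
E
```

```text
t 25.2 pos [ 0.4897 -0.1249  0.1919] yaw 53.0 z [ 0.001  0.001 -1.   ] F [0.8 1.2 0.7] open 0.7 grip 0.0
[0.62   0.0813 0.11  ] tool mm [242.9 -20.3  82.2]
side lock_pin_mid [0.6189 0.0817 0.0588] 0.51
side yellow_tile_mid [0.2714 0.3348 0.0339] 0.89
side paint_tin [ 0.516  -0.2932 -0.0024] 0.88
side bowl [ 0.6693 -0.285   0.0031] 0.95
side globe [0.6554 0.2937 0.0045] 0.93
top lock_pin_mid [0.6215 0.0813 0.0572] 0.41
top yellow_tile_mid [0.2667 0.3354 0.0283] 0.95
top paint_tin [ 0.5181 -0.2965 -0.0008] 0.61
top bowl [ 0.6752 -0.2832  0.001 ] 0.7
top globe [0.6638 0.2962 0.0013] 0.57
```

View pics/c4.png

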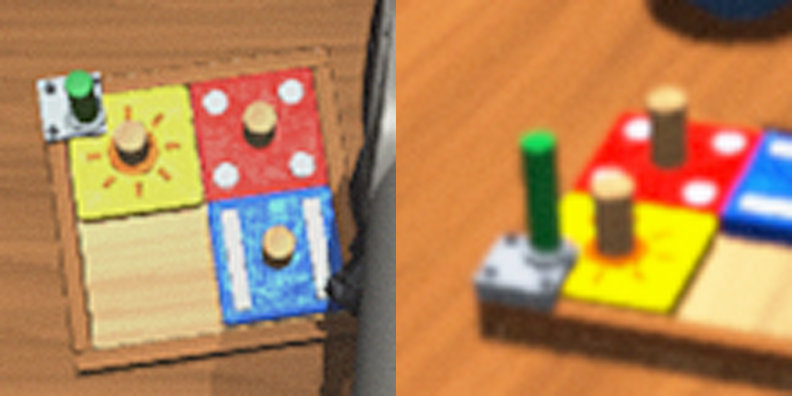

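The pin stands upright in the bridge with its collar flat on top (side view about (220,225)). The yellow tile is home, the arm is clear, and the tin, bowl and globe haven't moved. I'm handing the job in.

```bash
python3 -c "
from rig import job
print(job.hand_in())"
```

```text
the job is handed in; nothing more can be done
None
```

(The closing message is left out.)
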